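# Release the jar from the ratchet vise

## Robot

A 6-joint arm with a two-finger parallel gripper is mounted at the origin on a cart in front of the work surface, level with it; the furniture and walls round the work are solid. World frame = base frame: x ahead of the robot, y to its left, z up, the work surface at z = 0. Lengths are in m, angles in rad, forces in N, time in s.
With the tool pointing down it reaches from about 0.425 to 0.95 m from the base axis. Payload 3.5 kg.
Tool frame: the origin (TCP) lies midway between the tips of the shut fingers; the grasp point (between the pads) lies 19 mm behind it; z points along the fingers, y is the direction in which the jaws open and shut (so a half turn about z gives the same grasp; the last joint's range is limited). The gripper opens to 85 mm and grips with 20 to 120 N. Pads are 22 mm wide; open, the fingers measure 114 mm over their backs; the gripper's body (76 mm by 85 mm) begins 54 mm behind the grasp point. The pads swing forward as they close: fully open they stand 13 mm farther back than shut.
Start: joints at [1.156, 0.286, 1.577, -0, 1.279, -0.15], TCP at [0.177, 0.651, 0.231] pointing down, gripper open.
Joint ranges: [-2.77, 2.77], [-0.9, 2.22], [0.21, 2.48], [-1.53, 4.67], [0.24, 2.81], [-2.84, 2.84]. Speed limits (rad/s): [2.79, 2.79, 3.14, 3.14, 3.14, 3.14].

## Interface

Orientations are given as a unit quaternion [x, y, z, w].
In Python, from plant import ctrl gives the robot as it stands.
- The arm moves only by the tool apply_moves, never from a script. Its argument "moves" is a list that holds one entry, the list of rows, each a list of 7 numbers: the shift along the tool's x, y, z in m, then the turn, a rotation vector about the tool's x, y, z in degrees, then the gripper's target within -1 to 1 (shut at 1, half-way at 0, fully open at -1). In form: [[[tx, ty, tz, ax, ay, az, hand], ...]]. A call has 1 to 12 rows; each row shifts and turns the pose as measured when the row begins, along the tool's axes as they then stand; what a row does not reach is not made up. A row lasts 1/10 s, in which the tool goes at most 50 mm and 8.59 degrees, less where a joint would pass 70% of its speed; a pose out of reach is approached as far as the arm can. A call with a gripper value outside its range is refused whole. The fingers move at their own pace and stop on an object; "force" is the grip in N (left out, the last holds). Time passes only in rows, so rows that do not move let the fingers close. It gives the time, the measured TCP pose, the force and the opening at its end, in the units of the state.
- ctrl.get_state(): the state, without advancing time (a new reading comes with each control period).
- ctrl.read_camera(name): name is "side" or "top" or "wrist"; returns the picture (420x560x3 uint8, red, green, blue); there is no depth.
- ctrl.get_calibration(name): a dict with "camera_matrix" (3x3 intrinsics, pixels), "cam_to_world" (4x4, takes a point from camera to world coordinates). Camera axes: x right, y up, looking along -z (the intrinsics and any distortion apply to the point x, -y, -z); pixel columns grow to the right and rows downward; lengths in m; the calibration is good to about 2 mm. A picture is of the moment at which its call begins: read the wrist's pose just before it. get_calibration takes no time and is no camera call; for the wrist camera it gives the pose at the moment of the call.
- ctrl.sign_off(): hands the job in, once; it reports no verdict.
The state is a dict: "time": time; "qpos": joint angles; "dq": joint speeds; "joint_efforts": joint torques, N m; "eef_pos": TCP position; "tcp_rot": TCP orientation; "contact_force": force on the tool from outside, world axes, zero at the start; "wrist_torque": the same for the moment, N m; "opening": opening from 0.0 (shut) to 1.0 (fully open).
Only numpy, scipy, OpenCV 4.12 (cv2) and the standard library are available. Lean on these libraries where they do the work, as an engineer would, in place of code of your own. Each camera call takes 0.05 s, during which the arm holds its last target. There are 200 camera calls.

## Task

The small jar is clamped in the blue jar vise. Flick the sprung brass pawl off the ratchet wheel by its red post so that it stays off, ease the crank slowly back (clockwise seen from above) to its stop so that both jaws stand fully open, and then bring the jar out onto the wooden board in front of the vise, standing upright and wholly on the board. Do not tip the jar over, and leave the lemon, the lime and the brass jigger alone.

Things in the scene. Friction and masses are not known exactly. Their poses are not given: they have to be found in the camera images.
- vise: blue jar vise fixed to the worktop; deck top 24 mm up. Origin on the worktop under the middle between the jaws; its -x side is the board's side, +y runs along the deck to the ratchet drum. In its frame the deck spans x -65..65, y -90..207 mm; grey housing and pawl bracket, 48 to 58 mm high, lie at y over 84 mm. The deck in front of and behind the jar is bare.
- drum_axis (a point): point on the upright axis of the ratchet drum, at vise frame (0, 120, 50) mm, the underside of the toothed steel wheel (62 mm over the teeth, 50 to 60 mm above the worktop). Axes parallel to the vise's.
- crank_knob (a point): centre of the top of the upright black crank knob: 16 mm in diameter, free from 77 to 113 mm above the worktop, on a flat arm 14 mm wide at 70 to 76 mm, 55 mm from the drum axis. It starts at vise frame (-38, 80) mm, and at the stop is at about (-37, 158) mm, circling the drum axis clockwise seen from above, on its -x side.
- pawl_post (a point): centre of the top of the upright red thumb post on the brass pawl's tail: 12 mm in diameter, free from 60 to 93 mm above the worktop. It starts at vise frame (64, 160) mm; pushed along the vise's -y axis by 10 to 17 mm it swings the pawl off the wheel. The pawl turns about an upright pin at vise frame (34, 158) mm, 30 mm from the post.
- pawl (a joint): angle of the pawl: 0 on the wheel, 0.6 rad fully off (stop), growing clockwise seen from above. Over-centre spring: below 0.29 rad it snaps back onto the wheel, beyond 0.29 rad it snaps off and stays off; it takes up to about 10 N at the post to start it and 4 N to carry it on.
- drum (a joint): angle of drum and crank: 0 clamped (start), 1.6 rad fully eased back (stop), growing clockwise seen from above. The pawl blocks it while on the wheel. Once free it has drag (about 2 to 3 N at the knob) and stays where it is left; it drives both jaws through racks, 12.5 mm of jaw per rad. Easing it slowly means less than 3 rad/s at all times.
- jar: small glass jar with white lid and yellow label, 65 mm in diameter, 59 mm tall, about 0.16 kg; origin at the centre of its underside, z up. Starts upright on the vise deck between the jaws, its underside 24 mm above the worktop.
- board: wooden board, fixed, 150 (x) x 220 (y) x 22 mm, lying flat against the vise's -x side with parallel axes, its top 2 mm below the deck, a gap of 1.5 mm between. Origin: centre of its underside.
- lemon_1: yellow lemon, 73 mm long, loose bystander on the worktop left of the vise; origin at its underside
- lime_1: green lime, 51 mm long, loose bystander on the worktop left of the vise; origin at its underside
- jigger: brass hourglass jigger, 45 mm in diameter, 91 mm tall, loose bystander left of the vise; origin at the centre of its underside
- jaw_left_face (a point): middle of the foot of the left jaw's rubber face (towards the drum), on the deck: vise frame y = 33.5 mm clamped, 53.5 mm fully open. Jaw 50 mm long in x, 14 mm thick, its top 62 mm above the worktop. The right jaw is its mirror image at -y and moves the opposite way by as much.
Not all that is in view belongs to the job. Leave any purple or turquoise look-alike of the jar alone.

How it is judged:
By the outcome, as a careful person would: the job done as asked, in the order asked, and still so for the second after the job is handed in, with the robot touching nothing.
It also fails if it takes over 59 s, if anything falls off the work surface, if the arm or the gripper's body presses on something with over 40 N, if the wrist force passes 120 N, or if a joint passes its speed limit or range.

## Working session

There is one attempt and no reset: what is moved stays moved. The work goes in short steps, Python scripts to look and compute and a tool call to move; the robot and the scene stay as the last step left them, time stands still between calls to the robot, and variables do not carry over. Pictures are saved under pics/ and viewed, about 8 in all and at most 12, crops included, and the job is handed in when it is done.

Besides the shell and the picture viewer there is one more tool, called in YAML: its name, and indented under it one key for each argument. apply_moves: Moves the arm, as the interface text tells. Its arguments: {"type":"object","properties":{"moves":{"type":"array","items":{"type":"array","items":{"type":"array","items":{"type":"number"}}}},"force":{"type":"number"}},"required":["moves"]}

```bash
mkdir -p pics; ls
python3 - <<'E'
from plant import ctrl
import cv2,numpy as np
np.set_printoptions(precision=4,suppress=True)
print(ctrl.get_state())
for n in("top","side"):
    cv2.imwrite(f"pics/{n}1.png",ctrl.read_camera(n)[:,:,::-1])
    c=ctrl.get_calibration(n);print(n,c)
E
```

```text
pics
{'time': 0.0, 'qpos': array([ 1.1561,  0.2872,  1.5782, -0.    ,  1.2786, -0.15  ]), 'dq': array([-0.0006, -0.0006,  0.0007, -0.0012,  0.0002,  0.0018]), 'joint_efforts': array([  0.0003, -40.5992, -29.2618,  -0.0002,   0.0061,  -0.    ]), 'eef_pos': array([0.1763, 0.6509, 0.2299]), 'tcp_rot': array([ 0.132 ,  0.9912, -0.0012, -0.0003]), 'contact_force': array([ 0.1562, -0.5138, -0.5951]), 'wrist_torque': array([-0.03  ,  0.0133, -0.0215]), 'opening': 0.999796679129533}
top {'camera_matrix': array([[538.3259,   0.    , 282.4894],
       [  0.    , 538.3259, 201.3043],
       [  0.    ,   0.    ,   1.    ]]), 'cam_to_world': array([[-0.0224,  0.9987, -0.0452,  0.4483],
       [-0.9997, -0.0227, -0.0059, -0.0303],
       [-0.0069,  0.0451,  0.999 ,  1.3449],
       [ 0.    ,  0.    ,  0.    ,  1.    ]])}
side {'camera_matrix': array([[423.083 ,   0.    , 279.3068],
       [  0.    , 423.083 , 213.2153],
       [  0.    ,   0.    ,   1.    ]]), 'cam_to_world': array([[ 0.9683,  0.1641, -0.1886,  0.2838],
       [-0.2497,  0.6022, -0.7583, -0.9102],
       [-0.0108,  0.7813,  0.6241,  0.8294],
       [ 0.    ,  0.    ,  0.    ,  1.    ]])}
```

View pics/top1.png

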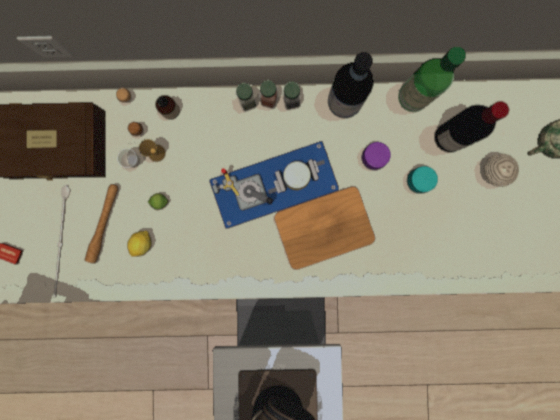

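View pics/side1.png

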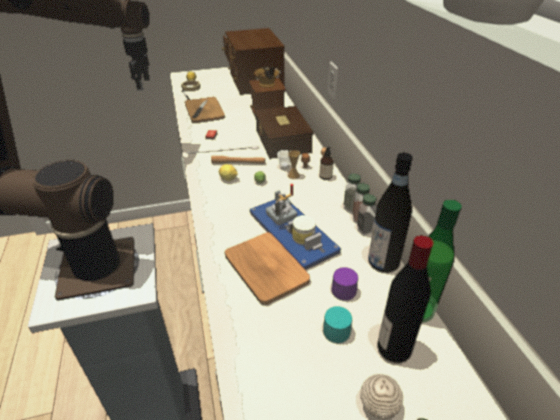

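The top view shows the blue vise from about (210,185) to (339,187), with the white-lidded jar at (297,175). The board is at (325,228), the drum at (250,190) and the red post near (225,172). The look-alikes are purple at (376,155) and turquoise at (423,180). The jar meant is the white-lidded one between the jaws. I'll confirm it in a crop.

```bash
cat > h.py <<'E'
from plant import ctrl
import cv2,numpy as np
np.set_printoptions(precision=4,suppress=True)
def px2w(n,uv,z,c=None):
    c=c or ctrl.get_calibration(n);K=c["camera_matrix"];T=c["cam_to_world"]
    d=np.linalg.inv(K)@[uv[0],uv[1],1];d=T[:3,:3]@[d[0],-d[1],-d[2]]
    o=T[:3,3];return o+d*(z-o[2])/d[2]
def w2px(n,p,c=None):
    c=c or ctrl.get_calibration(n);K=c["camera_matrix"];T=c["cam_to_world"]
    q=T[:3,:3].T@(np.array(p)-T[:3,3]);q=K@[q[0],-q[1],-q[2]];return q[:2]/q[2]
E
python3 - <<'E'
from h import *
im=cv2.imread("pics/top1.png")
hsv=cv2.cvtColor(im,cv2.COLOR_BGR2HSV)
m=cv2.inRange(hsv,(105,120,50),(125,255,255));m[:130]=0;m[240:]=0;m[:,:195]=0;m[:,350:]=0
h=cv2.convexHull(cv2.findNonZero(m));r=cv2.minAreaRect(h);b=cv2.boxPoints(r);print(r,b)
W=np.array([px2w("top",p,.024)[:2] for p in b]);print(W, np.linalg.norm(np.diff(W,axis=0),axis=1),W.mean(0))
# vise frame fit: rect centre at (0,58.5)
m2=cv2.inRange(hsv,(5,90,60),(20,255,255));m2[:180]=0;m2[275:]=0;m2[:,:270]=0;m2[:,380:]=0
h=cv2.convexHull(cv2.findNonZero(m2));r=cv2.minAreaRect(h);b2=cv2.boxPoints(r);W2=np.array([px2w("top",p,.022)[:2] for p in b2]);print(W2,np.linalg.norm(np.diff(W2,axis=0),axis=1),W2.mean(0))
S=5
c=cv2.resize(im[130:250,200:360],None,fx=S,fy=S,interpolation=cv2.INTER_CUBIC)
cv2.imwrite("pics/c1.png",c)
E
```

```text
((273.7886657714844, 184.38516235351562), (50.65333938598633, 118.5654525756836), 71.02959442138672) [[209.4926 179.7057]
 [321.6184 141.1625]
 [338.0847 189.0647]
 [225.959  227.6079]]
[[ 0.5654  0.1561]
 [ 0.6544 -0.1224]
 [ 0.5351 -0.1597]
 [ 0.4467  0.1176]] [0.2923 0.125  0.2911] [ 0.5504 -0.0021]
[[ 0.4796  0.0036]
 [ 0.5463 -0.2049]
 [ 0.4041 -0.2493]
 [ 0.3379 -0.0418]] [0.2189 0.1489 0.2178] [ 0.442  -0.1231]
```

View pics/c1.png

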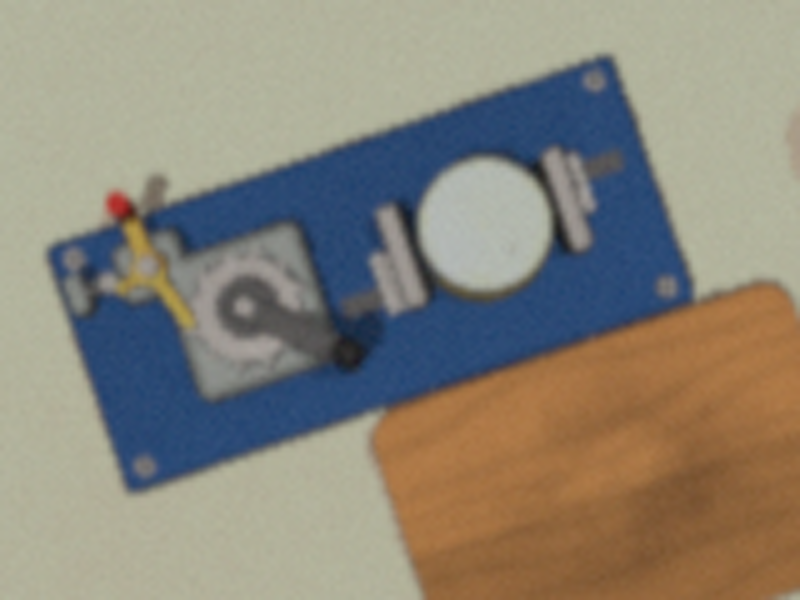

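The crop confirms the jar: white lid between the two jaws at crop (485,225). The red post is at (118,205), the knob at (348,352) and the pawl rests on the wheel. Next I fit the vise frame.

```bash
cat >> h.py <<'E'
import json,os
def vise():
    v=json.load(open("v.json"));return np.array(v[:2]),v[2]
def v2w(x,y,z=0):
    t,a=vise();x/=1e3;y/=1e3
    return np.array([t[0]+np.cos(a)*x-np.sin(a)*y,t[1]+np.sin(a)*x+np.cos(a)*y,z/1e3])
def w2v(p):
    t,a=vise();d=np.array(p)[:2]-t
    return 1e3*np.array([np.cos(a)*d[0]+np.sin(a)*d[1],-np.sin(a)*d[0]+np.cos(a)*d[1]])
def plan(x,y,z,yaw=None):
    "tool-frame shift (mm) to vise point and turn about tool z (deg) so tool y is at yaw rel vise x"
    from scipy.spatial.transform import Rotation as R
    s=ctrl.get_state();Rm=R.from_quat(s["tcp_rot"]).as_matrix()
    d=Rm.T@(v2w(x,y,z)-s["eef_pos"])*1e3
    ya=np.degrees(np.arctan2(Rm[1,1],Rm[0,1])-vise()[1])
    print("t",s["time"],"vise pos",w2v(s["eef_pos"]),s["eef_pos"][2]*1e3,"shift mm",d,"tooly yaw in vise",ya%360,"tilt z",Rm[:,2],"F",s["contact_force"],"op",s["opening"])
E
python3 - <<'E'
from h import *
from scipy.optimize import least_squares
q=lambda u,v:(200+u/5-.4,130+v/5-.4)
obs=[((-65+130,207,24),q(50,245)),((65,-90,24),q(608,57)),((-65,-90,24),q(690,300)),((-65,207,24),q(130,490)),
((64,160,93),q(118,205)),((-38,80,113),q(348,352)),((0,0,83),q(485,222))]
c=ctrl.get_calibration("top")
P=np.array([px2w("top",u,o[2]/1e3,c)[:2] for o,u in obs]);V=np.array([o[:2] for o,_ in obs])/1e3
f=lambda p:(P-np.c_[p[0]+np.cos(p[2])*V[:,0]-np.sin(p[2])*V[:,1],p[1]+np.sin(p[2])*V[:,0]+np.cos(p[2])*V[:,1]]).ravel()
r=least_squares(f,[.55,0,.3]);print(r.x,r.fun.reshape(-1,2)*1e3)
json.dump(list(r.x),open("v.json","w"))
print("board",w2v([.442,-.1231]))
plan(64,193,150,90)
E
```

```text
[ 0.5682 -0.0574  0.3048] [[ 0.0493 -3.8139]
 [-2.3888  2.4007]
 [ 0.5705  4.2337]
 [ 2.6296 -2.1038]
 [-1.356  -0.4933]
 [-0.2128 -0.1569]
 [ 0.7081 -0.0665]]
board [-140.1053  -24.8046]
t 0.1 vise pos [-161.1625  793.2445] 230.0341882865089 shift mm [-513.3542 -383.8633   80.7066] tooly yaw in vise 57.363372199704386 tilt z [-0.0009 -0.002  -1.    ] F [-0.132   0.8438  0.5979] op 1.0013992344207083
```

apply_moves:
  moves:
    - [[-0.039, -0.0295, 0, 0, 0, 0, 1], [-0.039, -0.0295, 0, 0, 0, 0, 1], [-0.039, -0.0295, 0, 0, 0, 0, 1], [-0.039, -0.0295, 0, 0, 0, 0, 1], [-0.039, -0.0295, 0, 0, 0, 0, 1], [-0.039, -0.0295, 0, 0, 0, 0, 1], [-0.039, -0.0295, 0, 0, 0, 0, 1], [-0.039, -0.0295, 0, 0, 0, 0, 1], [-0.039, -0.0295, 0, 0, 0, 0, 1], [-0.039, -0.0295, 0, 0, 0, 0, 1], [-0.039, -0.0295, 0, 0, 0, 0, 1], [-0.039, -0.0295, 0, 0, 0, 0, 1]]
  force: 30

```text
time: 1.3
eef_pos: [0.539, 0.1777, 0.2234]
tcp_rot: [0.126, 0.992, -0.004, -0.003]
contact_force: [0.6, 1.2, 0.5]
opening: 0.003
```

```bash
python3 -c "
from h import *
plan(64,200,180)"
```

```text
t 1.3 vise pos [ 42.6993 233.0555] 223.40832253603472 shift mm [-35.8231 -16.4353  43.3274] tooly yaw in vise 58.061303741724274 tilt z [-0.0078 -0.0062 -1.    ] F [0.5716 1.1697 0.4741] op 0.003055508316328697
```

Turn so tool y lies along vise y (-32°), move over, and take a wrist picture.

apply_moves:
  moves:
    - [[-0.036, -0.016, 0.02, 0, 0, 0, 1], [0, 0, 0.02, 0, 0, -8, 1], [0, 0, 0, 0, 0, -8, 1], [0, 0, 0, 0, 0, -8, 1], [0, 0, 0, 0, 0, -8, 1], [0, 0, 0, 0, 0, 0, 1]]

```text
time: 1.9
eef_pos: [0.5731, 0.1435, 0.178]
tcp_rot: [-0.157, 0.988, -0.003, -0.007]
contact_force: [-0.7, 0.1, -0.4]
opening: -0.002
```

Run:
```python
from h import *
plan(64,196,68)
c=ctrl.get_calibration("wrist");im=ctrl.read_camera("wrist")[:,:,::-1].copy()
cv2.imwrite("pics/w1.png",im)
print(c["cam_to_world"],c["camera_matrix"])
for p in [(64,160,93),(-38,80,113),(0,0,83),(64,196,68)]: print(p,w2px("wrist",v2w(*p),c))
```

```text
t 1.9 vise pos [ 65.0056 190.1426] 178.0009275524115 shift mm [ -0.6386   6.2528 109.9819] tooly yaw in vise 90.59513625346518 tilt z [-0.0126 -0.0078 -0.9999] F [-0.6903  0.141  -0.3953] op -0.0023212217470933642
[[-0.3092 -0.9116 -0.2711  0.5032]
 [ 0.951  -0.2979 -0.0831  0.1209]
 [-0.005  -0.2835  0.959   0.3216]
 [ 0.      0.      0.      1.    ]] [[320.2417   0.     282.3382]
 [  0.     320.2417 206.8634]
 [  0.       0.       1.    ]]
(64, 160, 93) [243.4617 212.7395]
(-38, 80, 113) [101.6747  58.996 ]
(0, 0, 83) [ 21.7331 121.8204]
(64, 196, 68) [290.8572 204.0616]
```

View pics/w1.png

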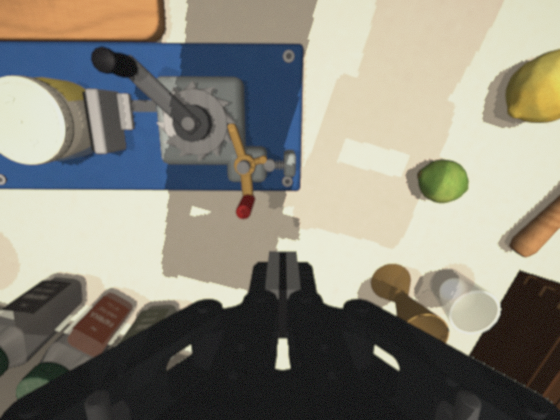

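The wrist picture shows the red post top at (243,211), where I predicted (243,213). The knob is at (105,58), predicted (102,59), and the lid is near (27,120). The fit holds to about 2 mm. Next I descend behind the post.

apply_moves:
  moves:
    - [[-0.001, 0.005, 0.03, 0, 0, 0, 1], [0, 0, 0.03, 0, 0, 0, 1], [0, 0, 0.03, 0, 0, 0, 1], [0, 0, 0.016, 0, 0, 0, 1], [0, 0, 0, 0, 0, 0, 1]]

```text
time: 2.45
eef_pos: [0.5723, 0.1487, 0.0704]
tcp_rot: [-0.148, 0.989, -0.003, -0.005]
contact_force: [-0.2, -0.7, 0.4]
opening: 0.002
```

```bash
python3 -c "
from h import *
plan(64,180,68)"
```

```text
t 2.45 vise pos [ 65.7476 195.3409] 70.39481222861335 shift mm [  1.6171 -15.3414   2.4819] tooly yaw in vise 89.60533270503835 tilt z [-0.0082 -0.0073 -0.9999] F [-0.2192 -0.7464  0.4146] op 0.0015410852385182223
```

apply_moves:
  moves:
    - [[0.001, -0.004, 0, 0, 0, 0, 1], [0, -0.004, 0, 0, 0, 0, 1], [0, -0.004, 0, 0, 0, 0, 1], [0, -0.004, 0, 0, 0, 0, 1]]

```text
time: 2.85
eef_pos: [0.5778, 0.1329, 0.0739]
tcp_rot: [-0.147, 0.989, -0.003, -0.002]
contact_force: [-3.0, 6.6, -3.4]
opening: -0.001
```

apply_moves:
  moves:
    - [[0, -0.004, 0, 0, 0, 0, 1], [0, -0.004, 0, 0, 0, 0, 1]]

```text
time: 3.05
eef_pos: [0.5788, 0.1311, 0.0742]
tcp_rot: [-0.144, 0.99, 0.005, -0.002]
contact_force: [0.4, 11.2, -2.2]
opening: -0.005
```

apply_moves:
  moves:
    - [[0, -0.003, 0, 0, 0, 0, 1], [0, -0.003, 0, 0, 0, 0, 1]]

```text
time: 3.25
eef_pos: [0.5793, 0.1308, 0.0742]
tcp_rot: [-0.141, 0.99, 0.011, -0.002]
contact_force: [-1.2, 9.0, -0.0]
opening: 0.002
```

```bash
python3 -c "
from h import *
plan(64,167,70)"
```

```text
t 3.25 vise pos [ 67.0822 176.1587] 74.17834743831591 shift mm [ 2.8846 -9.3161  3.9658] tooly yaw in vise 88.803453740953 tilt z [-0.0079  0.022  -0.9997] F [-1.187   8.9618 -0.0163] op 0.002170858967868376
```

Contact is at vise y≈176. The arm is compliant, so it needs larger commanded steps.

apply_moves:
  moves:
    - [[0.001, -0.007, 0.001, 0, 0, 0, 1], [0, -0.008, 0, 0, 0, 0, 1]]

```text
time: 3.45
eef_pos: [0.5833, 0.1198, 0.0745]
tcp_rot: [-0.141, 0.99, 0.015, -0.0]
contact_force: [-0.6, 0.9, -0.3]
opening: -0.001
```

```bash
python3 -c "
from h import *
plan(62,162,70)"
```

```text
t 3.45 vise pos [ 67.611  164.4706] 74.48061670085865 shift mm [ 5.5731 -2.7206  4.382 ] tooly yaw in vise 88.77357394210942 tilt z [-0.0047  0.0292 -0.9996] F [-0.6432  0.8882 -0.2537] op -0.0014979540030124743
```

apply_moves:
  moves:
    - [[0, 0.012, 0, 0, 0, 0, 1], [0, 0.006, -0.03, 1.6, 0, -1, 1], [0, 0, -0.04, 0, 0, 0, -1], [0, 0, -0.03, 0, 0, 0, -1], [0.03, -0.03, 0, 0, 0, 0, -1], [0.03, -0.03, 0, 0, 0, 0, -1], [0.0, 0, 0, 0, 0, 0, -1]]

```text
time: 4.15
eef_pos: [0.5389, 0.0606, 0.1828]
tcp_rot: [-0.15, 0.989, -0.002, 0.005]
contact_force: [0.3, 0.3, 0.2]
opening: 0.85
```

Run:
```python
from h import *
plan(-38,80,83)
c=ctrl.get_calibration("wrist");im=ctrl.read_camera("wrist")[:,:,::-1].copy()
cv2.imwrite("pics/w2.png",im)
for p in [(60,143,93),(-38,80,113),(0,0,83)]: print(p,w2px("wrist",v2w(*p),c))
```

```text
t 4.15 vise pos [  7.4094 121.3376] 182.8429113717773 shift mm [ 46.2379 -40.8862  99.6483] tooly yaw in vise 89.81821639034304 tilt z [ 0.0109 -0.0028 -0.9999] F [0.305  0.3438 0.1746] op 0.8503230331188851
(60, 143, 93) [310.8122 271.2995]
(-38, 80, 113) [221.089 154.194]
(0, 0, 83) [129.9272 197.1351]
```

View pics/w2.png

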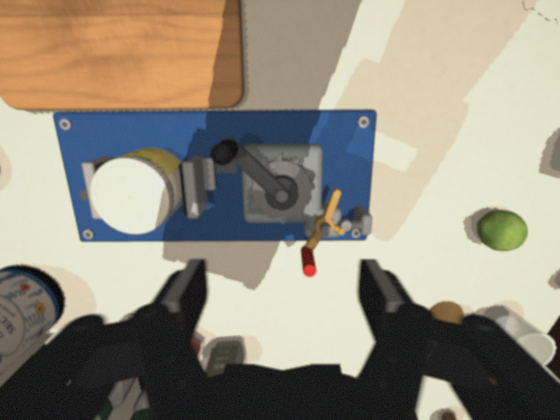

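The pawl stands off: the post top is at (309,268), against (311,271) predicted for fully off. The knob is at (223,151). Next I grip the knob.

apply_moves:
  moves:
    - [[0.024, -0.02, 0, 0, 0, 0, -1], [0.023, -0.02, 0, 0, 0, 0, -1], [0, 0, 0, 0, 0, 0, -1], [0, 0, 0.04, 0, 0, 0, -1]]
  force: 25

```text
time: 4.6
eef_pos: [0.5132, 0.0103, 0.1497]
tcp_rot: [-0.151, 0.988, -0.004, 0.014]
contact_force: [1.0, -0.1, -0.4]
opening: 1.0
```

```bash
python3 -c "
from h import *
plan(-39,81,84)"
```

```text
t 4.6 vise pos [-32.1996  81.0571] 149.7496559639949 shift mm [ 8.6018  0.7224 65.5344] tooly yaw in vise 89.89579207939218 tilt z [ 0.0298 -0.0033 -0.9996] F [ 0.9565 -0.0838 -0.3557] op 0.9999835267951446
```

apply_moves:
  moves:
    - [[0.007, 0.001, 0, 0, 1.7, 0, -1], [0, 0, 0.03, 0, 0, 0, -1], [0, 0, 0.03, 0, 0, 0, -1], [0, 0, 0.004, 0, 0, 0, -1]]

```text
time: 5.0
eef_pos: [0.506, 0.0122, 0.0839]
tcp_rot: [-0.152, 0.988, -0.005, -0.004]
contact_force: [-0.1, 0.2, 0.1]
opening: 1.0
```

```bash
python3 -c "
from h import *
plan(-39,81,84)"
```

```text
t 5.0 vise pos [-38.5041  85.0167] 83.9488134365758 shift mm [ 0.4996 -4.0165 -0.0087] tooly yaw in vise 90.05060643043892 tilt z [-0.0063 -0.0118 -0.9999] F [-0.1242  0.2079  0.09  ] op 1.0001687315218544
```

apply_moves:
  moves:
    - [[0, -0.004, 0, 0, 0, 0, 1], [0, 0, 0, 0, 0, 0, 1], [0, 0, 0, 0, 0, 0, 1], [0, 0, 0, 0, 0, 0, 1], [0, 0, 0, 0, 0, 0, 1], [0, 0, 0, 0, 0, 0, 1]]

```text
time: 5.6
eef_pos: [0.5118, 0.0085, 0.0908]
tcp_rot: [-0.153, 0.988, -0.007, -0.0]
contact_force: [1.3, 0.3, -5.0]
opening: 0.166
```

```bash
cat > arc.py <<'E'
from h import *
plan(-39,81,84)
s=ctrl.get_state();p=w2v(s["eef_pos"])-[0,120]
print("r",np.hypot(*p),"ang from start",np.degrees(np.arctan2(-40,-38)-np.arctan2(p[1],p[0]))%360)
E
python3 arc.py
```

```text
t 5.6 vise pos [-33.974   79.8126] 90.81250683434905 shift mm [5.0045 1.2978 6.8082] tooly yaw in vise 90.15890755568192 tilt z [ 0.0018 -0.0143 -0.9999] F [ 1.2928  0.3421 -4.994 ] op 0.16599093313642227
r 52.623806066837865 ang from start 356.67963712786394
```

apply_moves:
  moves:
    - [[0.0038, 0.004, 0.001, 0, 0, 0, 1], [0.0035, 0.0043, 0.001, 0, 0, 0, 1], [0.0031, 0.0046, 0.001, 0, 0, 0, 1], [0.0027, 0.0048, 0.001, 0, 0, 0, 1], [0.0022, 0.005, 0.001, 0, 0, 0, 1]]

```text
time: 6.1
eef_pos: [0.4962, 0.0176, 0.0906]
tcp_rot: [-0.153, 0.988, -0.017, 0.006]
contact_force: [-2.2, -8.3, 3.4]
opening: 0.161
```

```bash
python3 arc.py
```

```text
t 6.1 vise pos [-46.2269  93.1124] 90.6438770066558 shift mm [ -7.1358 -11.8891   7.1282] tooly yaw in vise 90.18375100523369 tilt z [ 0.0179 -0.032  -0.9993] F [-2.1853 -8.2692  3.3617] op 0.16077855825639295
r 53.47779777215454 ang from start 16.284634867090308
```

apply_moves:
  moves:
    - [[0.0027, 0.0059, 0.001, -0.4, 0.2, 0, 1], [0.0022, 0.0061, 0.001, -0.4, 0.2, 0, 1], [0.0017, 0.0063, 0.001, -0.4, 0.2, 0, 1], [0.0011, 0.0064, 0.001, -0.4, 0.2, 0, 1], [0.0006, 0.0065, 0.001, -0.4, 0.2, 0, 1]]

```text
time: 6.6
eef_pos: [0.4802, 0.0354, 0.0906]
tcp_rot: [-0.154, 0.988, -0.012, -0.005]
contact_force: [-2.8, -6.9, 4.1]
opening: 0.166
```

```bash
python3 arc.py
```

```text
t 6.6 vise pos [-56.0561 114.9484] 90.59398721088378 shift mm [-16.9858 -33.8846   7.0852] tooly yaw in vise 90.29365851971662 tilt z [-0.0071 -0.025  -0.9997] F [-2.8211 -6.9428  4.0761] op 0.16562747886033344
r 56.283231509208775 ang from start 41.31934318433963
```

apply_moves:
  moves:
    - [[0.0001, 0.0065, 0.001, -0.4, 0, 0, 1], [-0.0004, 0.0065, 0.001, -0.4, 0, 0, 1], [-0.001, 0.0064, 0.001, -0.4, 0, 0, 1], [-0.0015, 0.0063, 0.001, -0.4, 0, 0, 1], [-0.002, 0.0062, 0.001, -0.4, 0, 0, 1]]

```text
time: 7.1
eef_pos: [0.4729, 0.0585, 0.0907]
tcp_rot: [-0.155, 0.988, -0.004, -0.014]
contact_force: [-5.2, -7.4, 5.9]
opening: 0.162
```

```bash
python3 arc.py
```

```text
t 7.1 vise pos [-56.079  139.1729] 90.68266164319049 shift mm [-16.9054 -58.2537   6.4155] tooly yaw in vise 90.36610915371092 tilt z [-0.0271 -0.0129 -0.9995] F [-5.2476 -7.3513  5.9256] op 0.161536271572674
r 59.266016225783794 ang from start 65.34392446370265
```

apply_moves:
  moves:
    - [[-0.0035, 0.006, 0.0, -0.2, -0.4, 0, 1], [-0.0038, 0.0058, 0.0, -0.2, -0.4, 0, 1], [-0.0042, 0.0055, 0.0, -0.2, -0.4, 0, 1], [-0.0046, 0.0052, 0.0, -0.2, -0.4, 0, 1], [-0.0048, 0.0049, 0.0, 0, -0.4, 0, 1]]

```text
time: 7.6
eef_pos: [0.4764, 0.0806, 0.0907]
tcp_rot: [-0.158, 0.987, -0.007, -0.013]
contact_force: [-12.5, -31.4, 8.6]
opening: 0.165
```

```bash
python3 arc.py
```

```text
t 7.6 vise pos [-46.1889 159.2111] 90.65451206463281 shift mm [ -6.4645 -78.2259   7.2013] tooly yaw in vise 90.675902468652 tilt z [-0.023  -0.0172 -0.9996] F [-12.5199 -31.3524   8.5673] op 0.1652993963817574
r 60.588199638904754 ang from start 86.79769406095863
```

apply_moves:
  moves:
    - [[-0.006, 0.003, 0, 0, 0, 0, 1], [-0.006, 0.003, 0, 0, 0, 0, 1]]

```text
time: 7.8
eef_pos: [0.4773, 0.0804, 0.0907]
tcp_rot: [-0.161, 0.986, -0.017, -0.029]
contact_force: [-13.9, -16.3, 10.0]
opening: 0.167
```

Run:
```python
import arc
from h import *
cv2.imwrite("pics/t2.png",cv2.resize(ctrl.read_camera("top")[130:250,200:360,::-1],None,fx=5,fy=5,interpolation=cv2.INTER_CUBIC))
```

```text
t 7.8 vise pos [-45.3577 158.6793] 90.66515429945157 shift mm [ -5.3796 -77.6051   8.211 ] tooly yaw in vise 91.10761553431196 tilt z [-0.0517 -0.0427 -0.9977] F [-13.9038 -16.2943  10.0319] op 0.16688634048811726
r 59.61050107662399 ang from start 86.92503745374904
```

It's at the stop. Release, rise, and look.

apply_moves:
  moves:
    - [[0, 0, 0, 0, 0, 0, -1], [0, 0, 0, 0, 0, 0, -1], [0, 0, 0, 0, 0, 0, -1], [0, 0, 0, 0, 0, 0, -1], [0, 0, -0.04, 0, 0, 0, -1], [0, 0, -0.04, 0, 0, 0, -1], [0, 0, -0.04, 0, 0, 0, -1], [-0.02, -0.03, 0, 1.2, -3.5, 0, -1], [-0.01, -0.03, 0, 0, 0, 0, -1], [0, 0, 0, 0, 0, 0, -1]]

```text
time: 8.85
eef_pos: [0.5324, 0.0395, 0.2169]
tcp_rot: [-0.164, 0.986, -0.022, 0.005]
contact_force: [0.2, 0.4, 0.1]
opening: 0.996
```

Run:
```python
import arc
from h import *
plan(0,0,120)
c=ctrl.get_calibration("wrist")
cv2.imwrite("pics/w3.png",ctrl.read_camera("wrist")[:,:,::-1])
for p in [(60,143,93),(-37,158,113),(0,0,83),(0,53.5,62),(0,-53.5,62)]: print(p,w2px("wrist",v2w(*p),c))
```

```text
t 8.85 vise pos [ -5.0749 103.2065] 216.94447421786444 shift mm [ 34.6844 -15.391  133.7101] tooly yaw in vise 91.3679879215252 tilt z [ 0.0162 -0.042  -0.999 ] F [0.2322 0.429  0.1288] op 0.9961168124209342
r 17.543520367025355 ang from start 333.2832813819121
t 8.85 vise pos [ -5.0749 103.2065] 216.94447421786444 shift mm [ -2.4283 -98.8349 101.4955] tooly yaw in vise 91.3679879215252 tilt z [ 0.0162 -0.042  -0.999 ] F [0.2322 0.429  0.1288] op 0.9961168124209342
(60, 143, 93) [330.7934 268.0343]
(-37, 158, 113) [361.6003 168.1656]
(0, 0, 83) [176.472  196.9062]
(0, 53.5, 62) [238.9159 192.9871]
(0, -53.5, 62) [130.3374 189.2385]
```

View pics/w3.png

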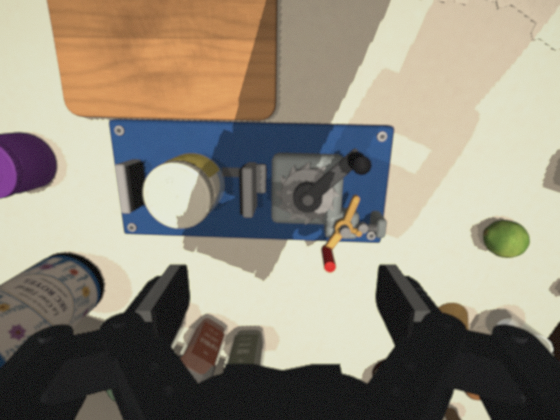

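The knob is at (360,163), within a few pixels of its predicted stop. The post is still off at (329,265) and the jaws stand clear of the jar, whose lid is at about (182,191). Next I measure the lid precisely.

```bash
cat > lid.py <<'E'
from h import *
def lid(n,box,zt=.083):
    c=ctrl.get_calibration(n);im=ctrl.read_camera(n)[:,:,::-1].copy()
    x0,y0,x1,y1=box;h=cv2.cvtColor(im[y0:y1,x0:x1],cv2.COLOR_BGR2HSV)
    m=cv2.inRange(h,(0,0,130),(180,60,255));m=cv2.morphologyEx(m,cv2.MORPH_OPEN,np.ones((5,5)))
    k=max(cv2.findContours(m,0,2)[0],key=cv2.contourArea)
    e=cv2.fitEllipse(cv2.convexHull(k));u=(e[0][0]+x0,e[0][1]+y0)
    p=px2w(n,u,zt,c);print(n,u,e[1],p,"vise",w2v(p));return im
E
python3 - <<'E'
from lid import *
lid("wrist",(135,140,235,236))
lid("top",(275,150,320,200))
plan(0,0,160)
E
```

```text
wrist (173.63759231567383, 195.93315887451172) (64.5384750366211, 70.19908142089844) [ 0.5662 -0.0584  0.083 ] vise [-2.2124 -0.4106]
top (297.1291446685791, 174.60540962219238) (25.366479873657227, 26.50321388244629) [ 0.5675 -0.0587  0.083 ] vise [-1.0971 -0.993 ]
t 9.0 vise pos [ -7.1329 106.1585] 214.74471692225688 shift mm [  -4.5519 -103.9235   59.1327] tooly yaw in vise 91.48501441413258 tilt z [ 0.0108 -0.0405 -0.9991] F [-0.1292 -0.5511 -0.5009] op 0.9992987322196097
```

apply_moves:
  moves:
    - [[-0.002, -0.035, 0, -2.3, 0.4, 0, -1], [-0.002, -0.035, 0, 0, 0, 0, -1], [0, -0.034, 0, 0, 0, 8.5, -1], [0, 0, 0, 0, 0, 8.5, -1], [0, 0, 0, 0, 0, 8.5, -1], [0, 0, 0, 0, 0, 8.5, -1], [0, 0, 0, 0, 0, 8.5, -1], [0, 0, 0, 0, 0, 8.5, -1], [0, 0, 0, 0, 0, 8.5, -1], [0, 0, 0, 0, 0, 8.5, -1], [0, 0, 0, 0, 0, 8.5, -1], [0, 0, 0, 0, 0, 8.5, -1]]

```text
time: 10.2
eef_pos: [0.5584, -0.0437, 0.2052]
tcp_rot: [0.55, 0.835, -0.006, -0.015]
contact_force: [-0.5, 0.5, -0.2]
opening: 1.003
```

Run:
```python
from lid import *
plan(-1,-1,130)
c=ctrl.get_calibration("wrist");print(w2px("wrist",v2w(-1,-1,83),c))
cv2.imwrite("pics/w4.png",ctrl.read_camera("wrist")[:,:,::-1])
```

```text
t 10.2 vise pos [-5.2256 16.0163] 205.15427216344355 shift mm [-18.7273   4.3853  74.7371] tooly yaw in vise 5.8673561510404655 tilt z [-0.0307  0.0066 -0.9995] F [-0.4992  0.4584 -0.2101] op 1.0025983985338898
[288.44   220.4274]
```

View pics/w4.png

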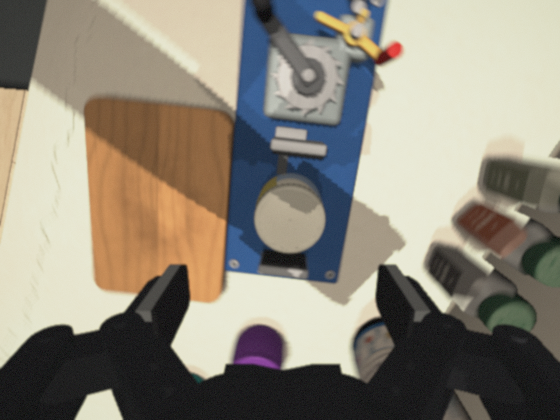

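The lid is at (290,216), predicted (288,220), and it sits between bare deck strips. The board is to the left. I line up over it.

apply_moves:
  moves:
    - [[-0.018, 0.004, 0, -1.5, -1.0, 5.8, -1], [0, 0, 0.03, 0, 0, 0, -1], [0, 0, 0.03, 0, 0, 0, -1], [0, 0, 0, 0, 0, 0, -1]]

```text
time: 10.65
eef_pos: [0.5679, -0.0549, 0.1424]
tcp_rot: [0.589, 0.808, 0.0, -0.0]
contact_force: [-0.6, -0.5, -1.5]
opening: 0.996
```

Run:
```python
from lid import *
plan(-1,0,50)
```

```text
t 10.65 vise pos [0.4382 2.4897] 142.3712110416542 shift mm [-2.5411 -1.4299 92.3699] tooly yaw in vise 0.41068642300659985 tilt z [-0.0005  0.0005 -1.    ] F [-0.6389 -0.4576 -1.5358] op 0.9961574644639468
```

apply_moves:
  moves:
    - [[-0.002, -0.0015, 0.03, 0, 0, 0, -1], [0, 0, 0.03, 0, 0, 0, -1], [0, 0, 0.03, 0, 0, 0, -1], [0, 0, 0.012, 0, 0, 0, -1], [0, 0, 0, 0, 0, 0, -1]]

```text
time: 11.15
eef_pos: [0.5698, -0.0549, 0.0431]
tcp_rot: [0.584, 0.812, 0.001, 0.002]
contact_force: [-0.3, 0.4, -0.2]
opening: 1.0
```

Run:
```python
from lid import *
plan(-1,0,40)
```

```text
t 11.15 vise pos [2.2233 1.8826] 43.0657426054788 shift mm [-1.8148 -3.2732  3.0537] tooly yaw in vise 1.0985464316956148 tilt z [ 0.0051 -0.0003 -1.    ] F [-0.2694  0.4303 -0.1768] op 0.999618500279739
```

apply_moves:
  moves:
    - [[-0.002, -0.003, 0.003, 0, 0, 0, -1], [0, 0, 0, 0, 0, 0, 1], [0, 0, 0, 0, 0, 0, 1], [0, 0, 0, 0, 0, 0, 1], [0, 0, 0, 0, 0, 0, 1]]
  force: 30

```text
time: 11.65
eef_pos: [0.5714, -0.0587, 0.0465]
tcp_rot: [0.583, 0.812, 0.003, 0.007]
contact_force: [-0.5, -0.4, -0.2]
opening: 0.749
```

Run:
```python
from lid import *
plan(-1,0,40)
```

```text
t 11.65 vise pos [ 2.6891 -2.1768] 46.49216713224536 shift mm [ 2.302  -3.7247  6.4283] tooly yaw in vise 1.2193867106733534 tilt z [ 0.0145 -0.0029 -0.9999] F [-0.5081 -0.4446 -0.1538] op 0.7489496764974493
```

Gripped: opening 0.749 is about 64 mm. Lift and carry to the board.

apply_moves:
  moves:
    - [[0, 0, -0.012, 0, 0, 0, 1], [0, 0, -0.015, 0, 0, 0, 1], [0, 0, -0.015, 0, 0, 0, 1], [0, 0, 0, 0, 0, 0, 1]]

```text
time: 12.05
eef_pos: [0.5712, -0.0586, 0.093]
tcp_rot: [0.583, 0.813, 0.003, 0.007]
contact_force: [0.4, -0.0, -0.2]
opening: 0.745
```

Run:
```python
from lid import *
plan(-130,-10,85)
```

```text
t 12.05 vise pos [ 2.5086 -2.0926] 93.03822952747846 shift mm [  -5.0219 -132.7465    6.2292] tooly yaw in vise 1.2253336191289022 tilt z [ 0.0158 -0.0032 -0.9999] F [ 0.3716 -0.0256 -0.1805] op 0.7448659969855937
```

apply_moves:
  moves:
    - [[-0.001, -0.02, 0, 0, 0, 0, 1], [-0.001, -0.025, 0, 0, 0, 0, 1], [-0.001, -0.025, 0, 0, 0, 0, 1], [-0.001, -0.025, 0, 0, 0, 0, 1], [-0.001, -0.025, 0, 0, 0, 0, 1], [0, -0.012, 0, 0, 0, 0, 1], [0, 0, 0, 0, 0, 0, 1]]

```text
time: 12.75
eef_pos: [0.4459, -0.1073, 0.0947]
tcp_rot: [0.582, 0.813, 0.005, 0.011]
contact_force: [0.3, 0.5, -1.9]
opening: 0.746
```

Run:
```python
from lid import *
plan(-130,-10,46)
cv2.imwrite("pics/w5.png",ctrl.read_camera("wrist")[:,:,::-1])
```

```text
t 12.75 vise pos [-131.6664  -10.8969] 94.66094650437118 shift mm [ 1.5015  0.6742 48.6699] tooly yaw in vise 1.3076881380087113 tilt z [ 0.0239 -0.0058 -0.9997] F [ 0.2976  0.4903 -1.8826] op 0.7461049551817804
```

View pics/w5.png

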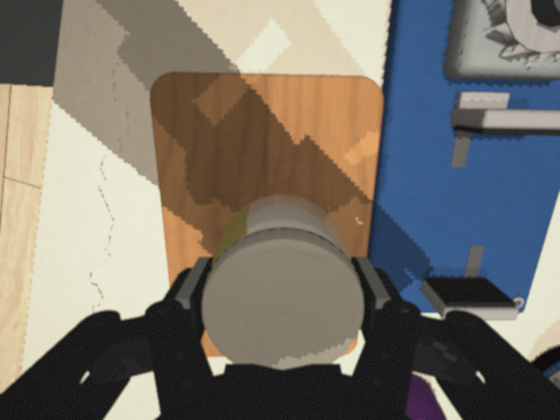

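The jar is held upright, its lid at (283,305) between the pads and above the board. I lower it gently.

apply_moves:
  moves:
    - [[0, 0, 0.015, 0.5, 0, 0, 1], [0, 0, 0.015, 0, 0, 0, 1], [0, 0, 0.01, 0, 0, 0, 1], [0, 0, 0.004, 0, 0, 0, 1], [0, 0, 0, 0, 0, 0, 1]]

```text
time: 13.3
eef_pos: [0.4535, -0.108, 0.0519]
tcp_rot: [0.582, 0.813, 0.002, 0.013]
contact_force: [-0.2, 0.4, -1.5]
opening: 0.743
```

Run:
```python
from lid import *
plan(-130,-10,45)
```

```text
t 13.3 vise pos [-124.5779  -13.8563] 51.93854982729555 shift mm [ 4.112  -5.4565  6.7626] tooly yaw in vise 1.3998435649583196 tilt z [ 0.0238 -0.0112 -0.9997] F [-0.2383  0.4172 -1.4575] op 0.7433459081292266
```

apply_moves:
  moves:
    - [[0, 0, 0.003, 0.4, 0.6, 0, 1], [0, 0, 0.002, 0, 0, 0, 1], [0, 0, 0.002, 0, 0, 0, 1]]

```text
time: 13.6
eef_pos: [0.4553, -0.1084, 0.0459]
tcp_rot: [0.581, 0.814, 0.003, 0.008]
contact_force: [-0.0, -0.5, -1.5]
opening: 0.747
```

Run:
```python
from lid import *
plan(-130,-10,45)
```

```text
t 13.6 vise pos [-123.0461  -14.7881] 45.861539430053284 shift mm [ 4.9663 -6.8436  0.7257] tooly yaw in vise 1.4257474420903478 tilt z [ 0.0156 -0.0041 -0.9999] F [-0.0266 -0.4807 -1.4948] op 0.7467695615203434
```

apply_moves:
  moves:
    - [[0, 0, 0.002, 0, 0, 0, 1], [0, 0, 0.002, 0, 0, 0, 1]]

```text
time: 13.8
eef_pos: [0.4558, -0.1088, 0.0423]
tcp_rot: [0.581, 0.814, 0.003, 0.008]
contact_force: [-3.7, 0.2, 11.1]
opening: 0.745
```

Run:
```python
from lid import *
plan(-130,-10,45)
```

```text
t 13.8 vise pos [-122.6353  -15.3052] 42.315818938819056 shift mm [ 5.4589 -7.192  -2.8396] tooly yaw in vise 1.4241217747692958 tilt z [ 0.0165 -0.0047 -0.9999] F [-3.7418  0.1947 11.1299] op 0.7448824395110308
```

Standing on the board (11 N up). I release and rise.

apply_moves:
  moves:
    - [[0, 0, -0.0005, 0, 0, 0, 1], [0, 0, 0, 0, 0, 0, -1], [0, 0, 0, 0, 0, 0, -1], [0, 0, 0, 0, 0, 0, -1], [0, 0, 0, 0, 0, 0, -1], [0, 0, 0, 0, 0, 0, -1]]

```text
time: 14.4
eef_pos: [0.4566, -0.1093, 0.0437]
tcp_rot: [0.582, 0.813, 0.003, 0.009]
contact_force: [-0.1, -0.3, -0.5]
opening: 0.997
```

apply_moves:
  moves:
    - [[0, 0, -0.02, 0, 0, 0, -1], [0, 0, -0.03, 0, 0, 0, -1], [0, 0, -0.04, 0, 0, 0, -1], [0, 0, -0.04, 0, 0, 0, -1], [0.04, 0, -0.02, 0, 0, 0, -1], [0.04, 0, 0, 0, 0, 0, -1], [0.04, 0, 0, 0, 0, 0, -1], [0.04, 0, 0, 0, 0, 0, -1], [0, 0, 0, 0, 0, 0, -1]]

```text
time: 15.3
eef_pos: [0.4008, 0.0473, 0.1998]
tcp_rot: [0.584, 0.812, 0.005, 0.01]
contact_force: [-0.4, -0.6, 0.3]
opening: 1.001
```

Run:
```python
from lid import *
plan(-130,-10,45)
im=ctrl.read_camera("wrist")[:,:,::-1];tp=ctrl.read_camera("top")[:,:,::-1]
o=np.zeros((600,560,3),np.uint8);o[:300,:400]=cv2.resize(im,(400,300));o[300:]=cv2.resize(tp[125:285,120:419],(560,300))
cv2.imwrite("pics/f.png",o)
```

```text
t 15.3 vise pos [-128.2133  150.1226] 199.78359847082316 shift mm [-158.4415   -8.0659  156.3062] tooly yaw in vise 1.1223994381156617 tilt z [ 0.0226 -0.0034 -0.9997] F [-0.3715 -0.558   0.3195] op 1.0010803152207668
```

View pics/f.png

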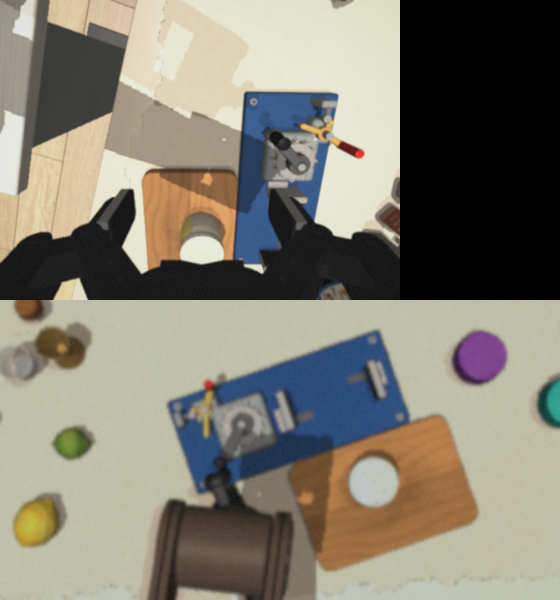

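```bash
python3 -c "
from h import *
print(ctrl.sign_off())"
```

```text
the job is handed in; nothing more can be done
None
```

The jar is standing upright on the wooden board, about 122 mm in front of the middle of the vise, and I handed the job in at about 15.4 s of the 59 s allowed.

- **Pawl:** I pushed the red post until the force dropped from 9 N to under 1 N. Later pictures show the pawl still off the wheel.
- **Crank:** I gripped the knob and eased it round at about 0.9 rad/s on average. It stopped moving under about 33 N. In the picture after release, the knob was within a few pixels of its predicted stop position and the jaws stood clear of the jar.
- **Jar:** I lifted it with the fingers in front and behind, lowered it until it pressed on the board with 11 N, then released it and moved the arm clear. The last picture shows it wholly on the board.
- **Bystanders:** I kept clear of the lemon, lime, jigger and look-alikes, and they look undisturbed in the last picture.

Two things were less exact:
- The vise corners disagreed with my position fit by up to 4 mm, though the post, knob and lid agreed to within about 2 mm.
- I judged the jaws fully open from the crank stop and the pictures, not from a direct measurement of the gap.

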